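# Stow a vial rack past the sprung sea gate

### The arm

A 6-joint arm with a two-finger parallel gripper is mounted at the origin on the work surface. World frame = base frame: x ahead of the robot, y to its left, z up, the work surface at z = 0. Lengths are in mm, angles in rad, forces in N, time in s.
With the tool pointing down it reaches from about 250 to 800 mm from the base axis. Payload 8.5 kg.
Tool frame: the origin (TCP) lies at the very end of the fingers, on their centre line; the grasp point (between the pads) lies 19 mm behind it; z points along the fingers, y is the direction in which the jaws open and shut (so a half turn about z gives the same grasp; the last joint's range is limited). The gripper opens to 85 mm and grips with 20 to 120 N. Pads are 22 mm wide; open, the fingers measure 114 mm over their backs; the gripper's body (76 mm by 85 mm) begins 54 mm behind the grasp point. The pads swing forward as they close: fully open they stand 13 mm farther back than shut.
Start: joints at [1.347, 0.238, -0.013, 1.319, 0, 1.571], TCP at [116.505, 511.865, 231.276] pointing down, gripper open.
Joint ranges: [-2.66, 2.66], [-1.03, 1.9], [-1.14, 1.46], [-1.82, 2.27], [-1.45, 1.34], [-3.14, 3.14]. Speed limits (rad/s): [2.22, 2.22, 2.79, 3.14, 3.14, 3.14].

### API

Orientations are given as a unit quaternion [x, y, z, w].
In Python, from bench import sensors, optics, workorder gives the robot as it stands.
- The arm moves only by the tool step_arm, never from a script. Its argument "steps" is a list of rows, each a list of 3 entries, a list of its own where there are three numbers: the gripper command: -1 is shut, 1 is fully open, values between are in proportion, then the shift along the tool's x, y, z as a fraction of full scale, then the turn about the tool's z as a fraction of full scale. A call has 1 to 5 rows; each row shifts and turns the pose as measured when the row begins, along the tool's axes as they then stand; what a row does not reach is not made up. Full scale, the value 1, is 40 mm for a shift and 5 degrees for a turn. A row lasts 1/8 s, in which the tool goes at most 62.5 mm and 10.7 degrees, less where a joint would pass 70% of its speed; a pose out of reach is approached as far as the arm can. A call with a number of a shift or a turn outside -1 to 1 is refused whole. A call with a gripper value outside its range is refused whole. The fingers move at their own pace and stop on an object; "squeeze" is the grip in N (left out, the last holds). Time passes only in rows, so rows that do not move let the fingers close. It gives the time, the measured TCP pose, the force and the opening at its end, in the units of the state.
- sensors.read_state(): the state, without advancing time (a new reading comes with each control period).
- optics.grab_frame(name): name is "side" or "top"; returns a dict with "color" (400x640x3 uint8, blue, green, red), "z_map" (400x640 float32, mm along the optical axis (not along the pixel's ray), 0 where there is no reading), "K" (3x3 intrinsics, pixels), "origin" and "rotation" of the camera in the world. Camera axes: x right, y up, looking along -z (the intrinsics and any distortion apply to the point x, -y, -z); pixel columns grow to the right and rows downward; lengths in mm; the calibration is good to about 2 mm. A picture is of the moment at which its call begins.
- workorder.close_job(): hands the job in, once; it reports no verdict.
The state is a dict: "clock": time; "joint_pos": joint angles; "joint_vel": joint speeds; "joint_torque": joint torques, N m; "eef_pos": TCP position; "tool_rot": TCP orientation; "contact_force": force on the tool from outside, world axes, zero at the start; "torque": the same for the moment, N m; "width": finger opening in mm.
Only numpy, scipy, OpenCV 4.12 (cv2) and the standard library are available. Lean on these libraries where they do the work, as an engineer would, in place of code of your own. Each camera call takes 0.05 s, during which the arm holds its last target. There are 200 camera calls.

### The job

Stow the vial rack for sea. With one fingertip press the gate's bar down and hold it there, so that the gate stays below the lane floor, while you push the rack along the lane with the other finger until it is wholly past the gate; then let the bar go so that the gate springs fully up behind it. Only press and push: do not lift or tip the rack, do not let the gate up while the rack is over it, and leave everything else on the bench where it is.

Things in the scene. Friction and masses are not known exactly. Their poses are not given: they have to be found in the camera images.
- chute: The rack lane, a fixed bench-top chute. Origin on the bench under the middle of the gate slot; x points along the lane the way the rack is to travel (roughly to the robot's left), y to the press-bar side (roughly to the robot), z up. Lane floor 56 mm above the bench, 84 wide between guide rails 5 thick whose tops stand 14 above the lane floor. Nothing but the press bar stands over 34 above the lane floor.
- slot (a point): On the lane floor at the middle of the gate slot (lane x = 0, 56 mm up). The steel gate leaf, 5 thick, stands up here across the whole lane; when closed its top slopes from 7 mm above the lane floor (hinge side) to 22 mm (bar side). It blocks the rack and cannot be pushed down by it. Hinge shaft: along x at lane y = -100, 56 above the bench.
- mouth (a point): Middle of the lane floor's open loading end, at lane x = -215 mm.
- end_stop (a point): On the lane floor at the rubber face of the end stop, lane x = +171 mm. The stowage bay is the lane between the gate and this stop.
- rack: A white plastic rack of twelve capped amber vials, 110 long (its x, along the lane) x 78 wide x 50 high (end faces 36 high), 0.2 to 0.45 kg, loose on the lane floor on the loading side of the gate. Origin: centre of its underside; its x is the lane's x (within 2 degrees), so the rear end face to push is 55 mm behind the origin.
- gate_hinge (a joint): Angle of the sprung gate, rad: 0 = leaf fully raised (closed), grows as the press bar goes down, stop at 0.225. The leaf is wholly below the lane floor from 0.165 on; at 0.19 the bar lies level. It springs back up to 0 when the bar is let go.
- press_bar (a point): Rubber-topped press bar fixed to the gate, 290 long (along lane x) x 26 wide, outside the guide rail on the +y side. This point: middle of its top, lane x = -85, y = +70, 98 mm above the bench when closed, sloping 11 deg (outer edge higher); y = +75, 65 mm high and level at 0.19; 59 mm at its stop. 2 to 3 N starts it, 5 N holds it down, alike all along; a fingertip can slide along it.
- gate: The hinged gate as one piece: shaft, leaf and press bar. Origin on the hinge axis beside the slot, at lane x = 0, y = -100 mm, 56 above the bench; x along the lane; turns about x.
- bar_end (a point): End of the press bar on the bay side: middle of its top, lane x = +60 mm. The bar's other end is at lane x = -230.
- vial_a: Bystander: a loose capped amber glass vial, 24 dia x 55 high (mm), loose, standing on the press-bar side of the lane; origin at the middle of its underside.
- vial_b: Bystander: a second loose capped amber glass vial, 24 dia x 55 high (mm), loose, standing on the press-bar side of the lane; origin at the middle of its underside.
- tin: Bystander: a steel tin with a paper band, 68 dia x 85 high (mm), loose, standing on the press-bar side, beside the stowage bay; origin at the middle of its underside.
- jar: Bystander: a glass jar with a white lid, 64 dia x 75 high (mm), loose, standing on the hinge-shaft side; origin at the middle of its underside.
- tube_pot: Bystander: a steel pot, 72 dia x 90 high, with a bunch of thin white plastic tubes standing in it up to 165 high (mm), loose, standing on the hinge-shaft side; origin at the middle of its underside.
- tape_roll: Bystander: a flat roll of grey tape, 84 dia x 24 high (mm), loose, standing on the hinge-shaft side; origin at the middle of its underside.
- driver: Bystander: a screwdriver, 160 long, lying on the bench (mm), loose, on the press-bar side, near the loading end; origin at its middle, x along the shank.
Not all that is in view belongs to the job. What is shaped like the rack but red or turquoise is not meant.

How it is judged:
By the outcome, as a careful person would: the job done as asked, in the order asked, and still so for the second after the job is handed in, with the robot touching nothing.
It also fails if it takes over 35 s, if anything falls off the work surface, if the arm or the gripper's body presses on something with over 40 N, if the wrist force passes 120 N, or if a joint passes its speed limit or range.

## Working session

There is one attempt and no reset: what is moved stays moved. The work goes in short steps, Python scripts to look and compute and a tool call to move; the robot and the scene stay as the last step left them, time stands still between calls to the robot, and variables do not carry over. Pictures are saved under pics/ and viewed, about 8 in all and at most 12, crops included, and the job is handed in when it is done.

Besides the shell and the picture viewer there is one more tool, called after ">>>" by a JSON object that holds its "fn" and its "kwargs", one argument or row to a line. step_arm: Moves the arm, as the interface text tells. Shift numbers are shares of 40 mm and turn numbers shares of 5 degrees, none past 1 either way. Its arguments: {"type":"object","properties":{"steps":{"type":"array"},"squeeze":{"type":"number"}},"required":["steps"]}

```bash
mkdir -p pics; ls; cat > h.py <<'E'
import numpy as np, cv2
from bench import sensors, optics, workorder
def grab(n):
    f=optics.grab_frame(n); np.savez(f'{n}.npz',**{k:np.array(v) for k,v in f.items()}); return f
def pt(f,u,v,z=None):
    """world point of pixel: by depth map, or on plane z"""
    K=np.array(f['K']);R=np.array(f['rotation']);o=np.array(f['origin'])
    d=np.array([(u-K[0,2])/K[0,0],-(v-K[1,2])/K[1,1],-1.])
    w=R@d
    s=f['z_map'][int(v),int(u)] if z is None else (z-o[2])/w[2]
    return o+s*w
E
python3 - <<'E'
from h import *
for n in('top','side'):
    f=grab(n); cv2.imwrite(f'pics/{n}0.png',f['color']); print(n,f['K'],f['origin'],f['rotation'],[k for k in f])
print(sensors.read_state())
E
```

```text
pics
top [[378.45778976   0.         325.92001659]
 [  0.         378.45778976 204.22081447]
 [  0.           0.           1.        ]] [ 330.12751523   -7.34098494 1074.28915377] [ 0.07764826 -0.07063677 -0.66413911  0.74020297] ['color', 'z_map', 'K', 'origin', 'rotation']
side [[387.09145061   0.         320.60042195]
 [  0.         387.09145061 200.10064893]
 [  0.           0.           1.        ]] [177.56939586 410.7228924  737.61561815] [-0.10934822  0.31576015  0.88263795 -0.33058847] ['color', 'z_map', 'K', 'origin', 'rotation']
{'clock': 0.1, 'joint_pos': array([ 1.34701604e+00,  2.38698697e-01, -1.41735134e-02,  1.31922286e+00,
        1.69243922e-05,  1.57079067e+00]), 'joint_vel': array([ 0.00107316, -0.0012957 ,  0.002061  , -0.0004916 ,  0.00040608,
        0.00031521]), 'joint_torque': array([ 1.81816653e-03, -5.39721608e+01,  3.46999240e+01,  1.35019416e-02,
        9.61870660e-05,  1.12094142e-05]), 'eef_pos': array([116.41560124, 511.53319234, 230.75212854]), 'tool_rot': array([ 1.11653994e-01,  9.93746932e-01, -6.44365318e-04, -8.09178113e-05]), 'contact_force': array([0.2633723 , 0.49143962, 0.38119792]), 'torque': array([-0.02295324, -0.00928626,  0.03987896]), 'width': 85.6268319278433}
```

View pics/top0.png

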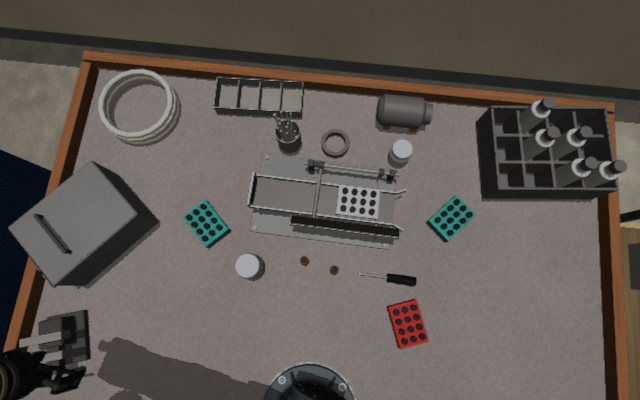

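View pics/side0.png

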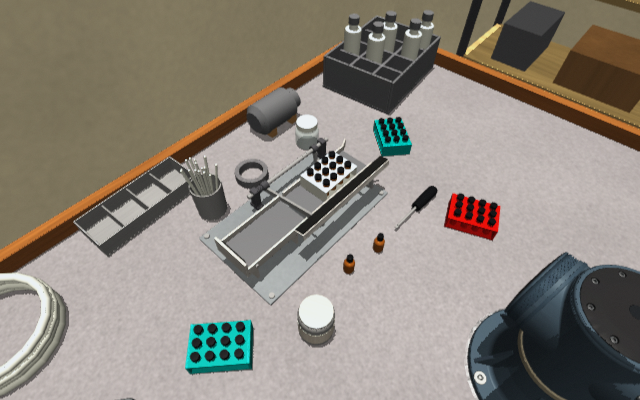

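Both views show the chute in the middle. In the top view, rack-shaped things sit at (357,202) white, in the lane; (206,223) and (451,218) turquoise; and (408,324) red. Only the white one fits. I'll confirm it in a crop and measure.

```bash
python3 - <<'E'
import re
s=open('h.py').read()
s=s.replace("R=np.array(f['rotation'])","R=Rot.from_quat(np.array(f['rotation'])).as_matrix()").replace("import numpy as np, cv2","import numpy as np, cv2\nfrom scipy.spatial.transform import Rotation as Rot")
open('h.py','w').write(s)
E
python3 - <<'E'
from h import *
f=dict(np.load('top.npz')); c=f['color']
cv2.imwrite('pics/crop1.png',cv2.resize(c[145:260,235:420],None,fx=4.2,fy=4.2,interpolation=cv2.INTER_CUBIC))
print('bench',pt(f,330,300)[:3], pt(f,220,270))
# white rack
hsv=cv2.cvtColor(c,cv2.COLOR_BGR2HSV)
m=np.zeros(c.shape[:2],np.uint8); m[180:222,330:386]=1
w=((hsv[...,2]>150)&(hsv[...,1]<50)&(m>0)).astype(np.uint8)
w=cv2.morphologyEx(w,cv2.MORPH_CLOSE,np.ones((7,7)))
k=max(cv2.findContours(w,0,1)[0],key=cv2.contourArea); r=cv2.minAreaRect(k);print('rack',r,[pt(f,*p,z=56+45) [:2].round(1) for p in cv2.boxPoints(r)])
# dark bar
m=np.zeros(c.shape[:2],np.uint8); m[210:242,285:405]=1
w=((hsv[...,2]<45)&(m>0)).astype(np.uint8)
w=cv2.morphologyEx(w,cv2.MORPH_OPEN,np.ones((3,3)))
k=max(cv2.findContours(w,0,1)[0],key=cv2.contourArea); r=cv2.minAreaRect(k);print('bar',r,[pt(f,*p,z=98)[:2].round(1) for p in cv2.boxPoints(r)])
ys,xs=np.nonzero(w);P=np.array([pt(f,u,v) for u,v in zip(xs,ys)]);print('bar depth z',np.percentile(P[:,2],[5,25,50,75,95]))
# points standing by height: 80-115
E
```

```text
bench [291.32849584 -24.41775955  -1.48998929] [ 3.39173252e+02  2.90224367e+02 -2.53136169e-01]
rack ((357.4923400878906, 203.06155395507812), (49.365821838378906, 32.497100830078125), 7.125016689300537) [array([506.7,  -2.9]), array([594.5,  -4.4]), array([ 591.8, -135.3]), array([ 504.4, -131.4])]
bar ((344.6960754394531, 225.5186004638672), (108.17430114746094, 7.406002998352051), 7.539444923400879) [array([480.1, 100.3]), array([499.7, 100.3]), array([ 492.6, -181.9]), array([ 473.2, -180.7])]
bar depth z [ 94.51697558  96.58497702  98.03638629  99.41694658 102.20715191]
```

View pics/crop1.png

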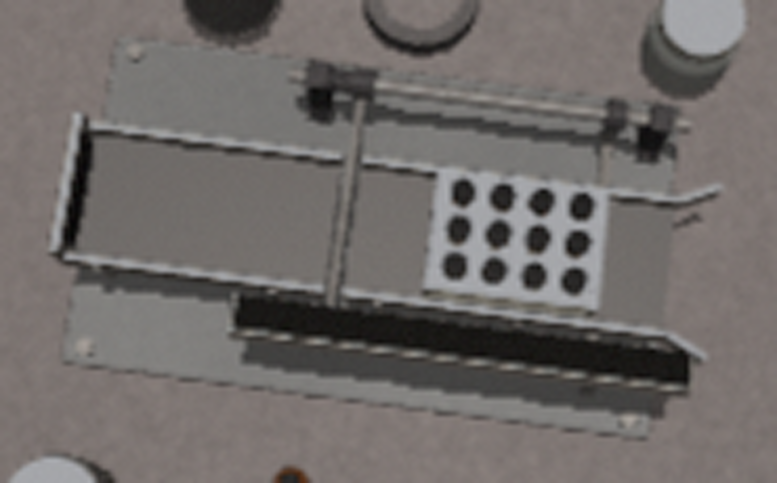

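The crop shows the white rack with 12 black caps in the lane (top-view pixels x 337–380), the gate leaf at about x 317, the black bar below the lane and the end stop at about x 252. Next I'll refine the lane pose from both views.

```bash
python3 - <<'E'
from h import *
f=dict(np.load('top.npz'));g=dict(np.load('side.npz'))
q=lambda x,y:(235+(x+.5)/4.2-.5,145+(y+.5)/4.2-.5)
for n,x,y,z in[('railU',90,128,70),('railU',420,166,70),('railL',80,258,70),('railL',640,328,70),('stopU',88,120,80),('stopL',65,250,80),('leafhinge',358,160,64),('leafbar',335,298,78),
 ('rearU',607,190,92),('rearL',598,308,92),('frontU',437,170,92),('frontL',426,290,92)]:
    print(n,pt(f,*q(x,y),z=z)[:2].round(1),pt(f,*q(x,y)).round(1))
def cloud(f):
    H,W=f['z_map'].shape;u,v=np.meshgrid(np.arange(W),np.arange(H));K=f['K']
    s=f['z_map'];d=np.stack([(u-K[0,2])/K[0,0]*s,-(v-K[1,2])/K[1,1]*s,-s],-1)
    return d@Rot.from_quat(f['rotation']).as_matrix().T+f['origin']
for n,F in(('top',f),('side',g)):
    P=cloud(F);c=F['color'].astype(int);ok=F['z_map']>0
    hsv=cv2.cvtColor(F['color'],cv2.COLOR_BGR2HSV)
    B=ok&(hsv[...,2]<50)&(P[...,2]>85)&(P[...,2]<108)&(P[...,0]>455)&(P[...,0]<510)&(P[...,1]>-200)&(P[...,1]<120)
    k=cv2.morphologyEx(B.astype(np.uint8),cv2.MORPH_OPEN,np.ones((2,2)))
    p=P[k>0];print(n,'bar',len(p),p.mean(0).round(1),cv2.minAreaRect(p[:,:2].astype(np.float32)))
    B=ok&(hsv[...,2]>110)&(hsv[...,1]<50)&(P[...,2]>84)&(P[...,2]<110)&(P[...,0]>500)&(P[...,0]<612)&(P[...,1]>-150)&(P[...,1]<20)
    p=P[B];print(n,'rack',len(p),p.mean(0).round(1),cv2.minAreaRect(p[:,:2].astype(np.float32)),np.percentile(p[:,2],[5,50,95]).round(1))
E
```

```text
railU [604.2 214.8] [604.3 214.9  69.7]
railU [602.   -3.3] [602.6  -3.3  67.9]
railL [517.2 208.5] [517.1 208.3  70.8]
railL [ 510.7 -154.2] [ 513.6 -156.6   53.5]
stopU [606.7 214.7] [627.5 231.4   5.3]
stopL [519.5 216.6] [521.9 219.5  67.3]
leafhinge [603.3  37.7] [604.1  37.8  60.9]
leafbar [507.5  41.5] [506.9  41.3  81.8]
rearU [ 593.2 -123.5] [ 609.  -130.4   33.1]
rearL [ 516.5 -123.9] [ 523.6 -128.3   54.9]
frontU [594.6 -14.5] [600.  -14.6  71.9]
frontL [516.3 -15.5] [516.3 -15.5  92.1]
top bar 781 [483.4 -43.2 103.3] ((476.93255615234375, -48.53117370605469), (193.1654052734375, 235.96737670898438), 35.0229606628418)
top rack 815 [553.1 -67.8  92.6] ((555.1049194335938, -68.15047454833984), (109.76728057861328, 78.85981750488281), 89.063720703125) [89.1 92.2 96.9]
side bar 858 [482.  -27.8  98.7] ((390.82269287109375, 143.80897521972656), (143.7950439453125, 667.9842529296875), 26.47490882873535)
side rack 652 [548.7 -61.9  91.9] ((554.4203491210938, -70.62860107421875), (112.02120208740234, 78.51335144042969), 89.08672332763672) [89.4 91.5 94.3]
```

```bash
cat > plan.py <<'E'
"""plan.py x y z : rows (tool axes, full-scale fractions) from here to target, tool x heading 89 deg"""
import sys
from h import *
def plan(T,n=5,g=0.4,head=89.):
    s=sensors.read_state();p=np.array(s['eef_pos']);R=Rot.from_quat(s['tool_rot'])
    h=np.degrees(np.arctan2(*R.as_matrix()[[1,0],0]))
    print('t',round(s['clock'],2),'pos',p.round(1),'head',h.round(1),'F',np.round(s['contact_force'],1),'w',round(s['width'],1))
    for i in range(n):
        d=np.array(T)-p; m=np.abs(R.inv().apply(d)); l=d*min(1,39/max(m.max(),1e-6))
        sh=(R.inv().apply(l)/40).round(2); tu=round(float(np.clip((h-head)/5,-1,1)),2)
        print([g,sh.tolist(),tu]); p=p+R.apply(sh*40); R=R*Rot.from_euler('z',tu*5,degrees=True); h-=tu*5
if __name__=='__main__': plan([float(a) for a in sys.argv[1:4]])
E
python3 plan.py 515 -147 200
```

```text
t 0.1 pos [116.4 511.5 230.8] head 167.2 F [0.3 0.5 0.4] w 85.6
[0.4, [-0.94, -0.98, 0.06], 1.0]
[0.4, [-0.98, -0.85, 0.05], 1.0]
[0.4, [-0.98, -0.71, 0.05], 1.0]
[0.4, [-0.98, -0.59, 0.05], 1.0]
[0.4, [-0.98, -0.48, 0.04], 1.0]
```

>>> {"fn": "step_arm", "kwargs": {
  "steps": [
    [0.4,[-0.94,-0.98,0],1],
    [0.4,[-0.98,-0.85,0],1],
    [0.4,[-0.98,-0.7,0],1],
    [0.4,[-0.98,-0.6,0],1],
    [0.4,[-0.98,-0.5,0],1]
  ],
  "squeeze": 40
}}

```text
clock: 0.72
eef_pos: [242.9, 297.4, 228.8]
tool_rot: [0.328, 0.945, -0.002, 0.0]
contact_force: [0.9, 0.7, 0.1]
width: 59.8
```

```bash
python3 plan.py 515 -147 200
```

```text
t 0.72 pos [242.9 297.4 228.8] head 141.7 F [0.9 0.7 0.1] w 59.8
[0.4, [-0.97, -0.36, 0.06], 1.0]
[0.4, [-0.98, -0.27, 0.06], 1.0]
[0.4, [-0.98, -0.18, 0.06], 1.0]
[0.4, [-0.98, -0.09, 0.06], 1.0]
[0.4, [-0.98, -0.0, 0.06], 1.0]
```

>>> {"fn": "step_arm", "kwargs": {
  "steps": [
    [0.4,[-0.97,-0.36,0],1],
    [0.4,[-0.98,-0.27,0],1],
    [0.4,[-0.98,-0.18,0],1],
    [0.4,[-0.98,-0.09,0],1],
    [0.4,[-0.98,0,0],1]
  ]
}}

```text
clock: 1.35
eef_pos: [348.3, 118.9, 228.9]
tool_rot: [0.531, 0.848, -0.002, 0.001]
contact_force: [0.6, 0.2, -0.2]
width: 59.7
```

```bash
python3 plan.py 515 -147 200
```

```text
t 1.35 pos [348.3 118.9 228.9] head 115.9 F [ 0.6  0.2 -0.2] w 59.7
[0.4, [-0.98, 0.11, 0.09], 1.0]
[0.4, [-0.98, 0.19, 0.09], 1.0]
[0.4, [-0.97, 0.28, 0.1], 1.0]
[0.4, [-0.98, 0.38, 0.1], 1.0]
[0.4, [-0.98, 0.48, 0.1], 1.0]
```

>>> {"fn": "step_arm", "kwargs": {
  "steps": [
    [0.4,[-0.98,0.11,0],1],
    [0.4,[-0.98,0.2,0],1],
    [0.4,[-0.98,0.28,0],1],
    [0.4,[-0.98,0.38,0],1],
    [0.4,[-0.98,0.48,0],1]
  ]
}}

```text
clock: 1.98
eef_pos: [458.5, -62.8, 228.8]
tool_rot: [0.707, 0.707, -0.002, 0.0]
contact_force: [1.7, 0.5, 0.6]
width: 59.7
```

```bash
python3 plan.py 517 -147 180
```

```text
t 1.98 pos [458.5 -62.8 228.8] head 90.0 F [1.7 0.5 0.6] w 59.7
[0.4, [-0.97, 0.68, 0.57], 0.2]
[0.4, [-0.98, 0.7, 0.57], 0.0]
[0.4, [-0.14, 0.1, 0.08], 0.0]
[0.4, [0.0, 0.0, 0.0], 0.0]
[0.4, [0.0, 0.0, 0.0], 0.0]
```

>>> {"fn": "step_arm", "kwargs": {
  "steps": [
    [0.4,[-0.97,0.68,0.5],0.2],
    [0.4,[-0.98,0.7,0.5],0],
    [0.4,[-0.14,0.1,0.3],0],
    [0.4,[0,0,0],0]
  ]
}}

```text
clock: 2.48
eef_pos: [518.5, -152.2, 174.0]
tool_rot: [0.715, 0.699, -0.002, -0.0]
contact_force: [0.1, 0.0, 0.4]
width: 59.8
```

```bash
python3 plan.py 517 -147 140; python3 - <<'E'
from h import *
f=grab('top');g=grab('side')
a=cv2.resize(f['color'][150:260,280:440],None,fx=4,fy=4,interpolation=cv2.INTER_CUBIC)
b=cv2.resize(g['color'][90:290,220:420],(440,440),interpolation=cv2.INTER_CUBIC)
cv2.imwrite('pics/a1.png',cv2.hconcat([cv2.resize(a,(360,248)),])) 
cv2.imwrite('pics/s1.png',cv2.resize(g['color'][90:270,220:440],None,fx=3.2,fy=3.2,interpolation=cv2.INTER_CUBIC))
E
```

```text
t 2.48 pos [ 518.5 -152.2  174. ] head 88.7 F [0.1 0.  0.4] w 59.8
[0.4, [0.13, -0.04, 0.85], -0.06]
[0.4, [0.0, 0.0, 0.0], -0.0]
[0.4, [0.0, 0.0, 0.0], -0.0]
[0.4, [0.0, 0.0, 0.0], -0.0]
[0.4, [0.0, 0.0, 0.0], -0.0]
```

View pics/s1.png

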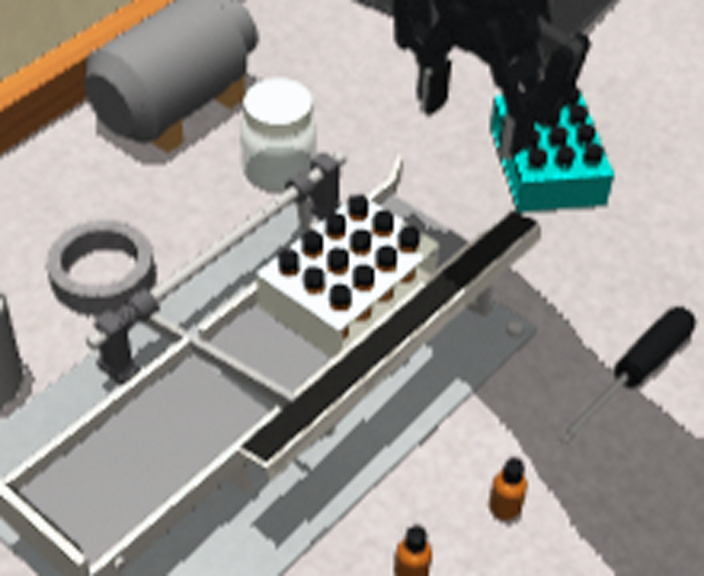

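The gripper hangs over the loading end, with its fingertips at crop (432,105) and (512,150). I'll check the tips with depth.

```bash
python3 - <<'E'
from h import *
g=dict(np.load('side.npz'))
H,W=g['z_map'].shape;u,v=np.meshgrid(np.arange(W),np.arange(H));K=g['K'];s=g['z_map']
d=np.stack([(u-K[0,2])/K[0,0]*s,-(v-K[1,2])/K[1,1]*s,-s],-1)
P=d@Rot.from_quat(g['rotation']).as_matrix().T+g['origin']
m=(s>0)&(P[...,2]>150)&(P[...,2]<300)&(P[...,0]>420)&(P[...,0]<620)&(P[...,1]<-90)&(P[...,1]>-220)
p=P[m]
for nm,q in(('bar finger',p[p[:,0]<518]),('push',p[p[:,0]>518])):
    print(nm,len(q),'minz',np.sort(q[:,2])[:6].round(1))
    for lo in(170,180,190,200,215):
        r=q[(q[:,2]>lo-5)&(q[:,2]<lo+8)]
        if len(r):print(lo,'x',np.percentile(r[:,0],[3,97]).round(1),'y',np.percentile(r[:,1],[3,97]).round(1))
E
```

```text
bar finger 1011 minz [178.1 179.6 181.9 182.  184.  184.1]
180 x [479.9 487.4] y [-148.1 -139.9]
190 x [474.7 488. ] y [-154.2 -139.7]
200 x [474.  487.8] y [-157.1 -139.5]
215 x [473.4 487.8] y [-148.9 -138. ]
push 746 minz [179.7 179.8 180.5 181.2 181.5 182.3]
180 x [547.4 554.3] y [-162.  -141.8]
190 x [547.2 561.1] y [-162.4 -141.2]
200 x [547.2 561.2] y [-162.7 -140.4]
215 x [547.3 560. ] y [-162.1 -139.9]
```

>>> {"fn": "step_arm", "kwargs": {
  "steps": [
    [0.4,[0.05,-0.06,0.8],0],
    [0.4,[0,0,0.8],0],
    [0.4,[0,0,0.1],0]
  ]
}}

```text
clock: 2.95
eef_pos: [516.9, -147.0, 110.0]
tool_rot: [0.713, 0.701, -0.0, 0.003]
contact_force: [0.1, 0.4, -0.7]
width: 59.7
```

```bash
python3 plan.py 515.5 -150 85|head -2
```

```text
t 2.95 pos [ 516.9 -147.   110. ] head 89.0 F [ 0.1  0.4 -0.7] w 59.7
[0.4, [-0.07, -0.04, 0.62], -0.01]
```

>>> {"fn": "step_arm", "kwargs": {
  "steps": [
    [0.4,[-0.06,-0.04,0.2],0],
    [0.4,[0,0,0.2],0],
    [0.4,[0,0,0.2],0],
    [0.4,[0,0,0.1],0]
  ]
}}

```text
clock: 3.45
eef_pos: [516.7, -149.1, 84.5]
tool_rot: [0.713, 0.701, 0.001, 0.005]
contact_force: [-1.6, -0.8, 3.6]
width: 59.3
```

```bash
python3 plan.py 515.5 -150 75|head -2
```

```text
t 3.45 pos [ 516.7 -149.1   84.5] head 89.0 F [-1.6 -0.8  3.6] w 59.3
[0.4, [-0.02, -0.03, 0.24], 0.01]
```

Contact with the bar at about 3.6 N, as expected. I'll press on down.

>>> {"fn": "step_arm", "kwargs": {
  "steps": [
    [0.4,[0,-0.02,0.2],0],
    [0.4,[0,0,0.2],0],
    [0.4,[0,0,0.15],0],
    [0.4,[0,0,0.08],0]
  ]
}}

```text
clock: 3.95
eef_pos: [515.2, -149.4, 57.6]
tool_rot: [0.713, 0.701, 0.0, 0.005]
contact_force: [-2.6, 0.1, 5.8]
width: 60.0
```

```bash
python3 plan.py 515.5 -150 60|head -2; python3 - <<'E'
from h import *
f=grab('top');g=grab('side')
cv2.imwrite('pics/s2.png',cv2.resize(g['color'][90:270,220:440],None,fx=3.2,fy=3.2,interpolation=cv2.INTER_CUBIC))
for n,F in(('top',f),('side',g)):
    s=F['z_map'];H,W=s.shape;u,v=np.meshgrid(np.arange(W),np.arange(H));K=F['K']
    P=np.stack([(u-K[0,2])/K[0,0]*s,-(v-K[1,2])/K[1,1]*s,-s],-1)@Rot.from_quat(F['rotation']).as_matrix().T+F['origin']
    m=(s>0)&(P[...,0]>470)&(P[...,0]<500)&(P[...,1]>-50)&(P[...,1]<85)&(F['color'].max(2)<60)&(P[...,2]>50)
    p=P[m]
    A=np.c_[p[:,0]-485,p[:,1]-20,np.ones(len(p))];k=np.linalg.lstsq(A,p[:,2],rcond=None)[0];print(n,len(p),'bar z at x485',k.round(3), np.median(p[:,2]).round(1))
E
```

```text
t 3.95 pos [ 515.2 -149.4   57.6] head 89.0 F [-2.6  0.1  5.8] w 60.0
[0.4, [-0.02, 0.01, -0.06], 0.0]
top 355 bar z at x485 [-4.0000e-03 -2.0000e-03  6.2372e+01] 62.6
side 476 bar z at x485 [-1.5000e-02 -1.0000e-03  6.1567e+01] 61.6
```

View pics/s2.png

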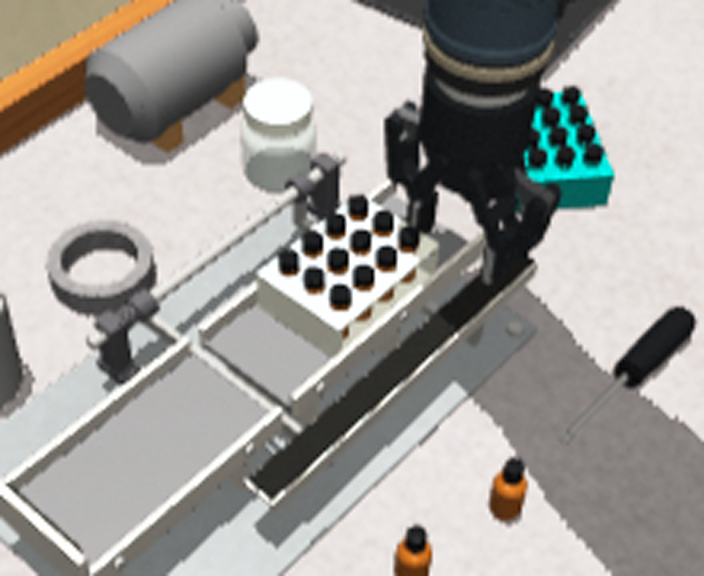

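The bar is level at about 62 mm, which puts the leaf below the floor. The push finger is in the lane behind the rack at crop (425,215). I'll push gently and watch z.

>>> {"fn": "step_arm", "kwargs": {
  "steps": [
    [0.4,[0.2,0,0],0],
    [0.4,[0.25,0,0],0],
    [0.4,[0.25,0,0],0],
    [0.4,[0.25,0,0],0]
  ]
}}

```text
clock: 4.55
eef_pos: [518.9, -113.4, 58.7]
tool_rot: [0.714, 0.7, 0.0, 0.009]
contact_force: [0.2, -4.0, 4.4]
width: 59.6
```

```bash
python3 plan.py 515.5 -130 58|head -2
```

```text
t 4.55 pos [ 518.9 -113.4   58.7] head 88.9 F [ 0.2 -4.   4.4] w 59.6
[0.4, [-0.42, -0.08, 0.02], -0.02]
```

>>> {"fn": "step_arm", "kwargs": {
  "steps": [
    [0.4,[0.25,-0.03,0.02],0],
    [0.4,[0.25,-0.02,0.01],0],
    [0.4,[0.25,-0.02,0.01],0],
    [0.4,[0.25,-0.02,0.01],0]
  ]
}}

```text
clock: 5.05
eef_pos: [519.3, -73.6, 58.2]
tool_rot: [0.714, 0.7, 0.0, 0.013]
contact_force: [0.4, -6.8, 6.4]
width: 60.0
```

```bash
python3 plan.py 516.5 -70 58|head -2; python3 - <<'E'
from h import *
g=grab('side')
cv2.imwrite('pics/s3.png',cv2.resize(g['color'][90:270,220:440],None,fx=3.2,fy=3.2,interpolation=cv2.INTER_CUBIC))
E
```

```text
t 5.05 pos [519.3 -73.6  58.2] head 88.8 F [ 0.4 -6.8  6.4] w 60.0
[0.4, [0.09, -0.07, 0.0], -0.04]
```

View pics/s3.png

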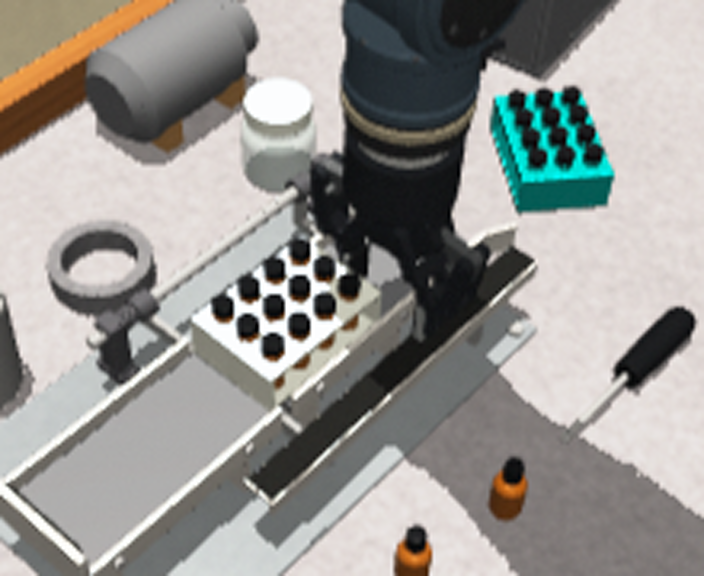

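The rack front is just reaching the gate slot, with the bar down and the rack flat. I'll carry on.

>>> {"fn": "step_arm", "kwargs": {
  "steps": [
    [0.4,[0.25,-0.03,0.01],0],
    [0.4,[0.25,-0.03,0.01],0],
    [0.4,[0.25,-0.02,0.01],0],
    [0.4,[0.25,-0.02,0.01],0]
  ]
}}

```text
clock: 5.6
eef_pos: [518.9, -33.1, 57.9]
tool_rot: [0.715, 0.699, 0.001, 0.017]
contact_force: [-0.2, -7.3, 7.9]
width: 59.7
```

```bash
python3 plan.py 517 60 58|head -2
```

```text
t 5.6 pos [518.9 -33.1  57.9] head 88.7 F [-0.2 -7.3  7.9] w 59.7
[0.4, [0.98, -0.04, -0.03], -0.06]
```

>>> {"fn": "step_arm", "kwargs": {
  "steps": [
    [0.4,[0.25,-0.02,0],-0.05],
    [0.4,[0.25,-0.02,0],0],
    [0.4,[0.25,-0.02,0.01],0],
    [0.4,[0.25,-0.02,0],0]
  ]
}}

```text
clock: 6.1
eef_pos: [518.0, 7.6, 57.7]
tool_rot: [0.714, 0.7, 0.001, 0.02]
contact_force: [1.5, -5.9, 5.1]
width: 60.0
```

```bash
python3 plan.py 519 60 58|head -2
```

```text
t 6.1 pos [518.    7.6  57.7] head 88.9 F [ 1.5 -5.9  5.1] w 60.0
[0.4, [0.97, 0.0, -0.03], -0.02]
```

>>> {"fn": "step_arm", "kwargs": {
  "steps": [
    [0.4,[0.25,0,0],0],
    [0.4,[0.25,0,0],0],
    [0.4,[0.25,0,0],0],
    [0.4,[0.25,0,0],0]
  ]
}}

```text
clock: 6.6
eef_pos: [519.3, 48.2, 57.6]
tool_rot: [0.714, 0.7, 0.0, 0.023]
contact_force: [-0.4, -7.0, 6.5]
width: 59.9
```

```bash
python3 plan.py 519 60 58|head -2;  python3 - <<'E'
from h import *
f=grab('top');g=grab('side')
cv2.imwrite('pics/s4.png',cv2.hconcat([cv2.resize(g['color'][130:290,200:400],(400,320),interpolation=cv2.INTER_CUBIC),cv2.resize(f['color'][145:245,240:365],(400,320),interpolation=cv2.INTER_CUBIC)]))
for n,F in(('top',f),('side',g)):
    s=F['z_map'];H,W=s.shape;u,v=np.meshgrid(np.arange(W),np.arange(H));K=F['K']
    P=np.stack([(u-K[0,2])/K[0,0]*s,-(v-K[1,2])/K[1,1]*s,-s],-1)@Rot.from_quat(F['rotation']).as_matrix().T+F['origin']
    h=cv2.cvtColor(F['color'],cv2.COLOR_BGR2HSV)
    m=(s>0)&(h[...,2]>110)&(h[...,1]<50)&(P[...,2]>86)&(P[...,2]<100)&(abs(P[...,0]-557)<50)&(P[...,1]>0)&(P[...,1]<205)
    print(n,'rack',m.sum(),np.percentile(P[m],[1,50,99],axis=0).round(1).tolist())
E
```

```text
t 6.6 pos [519.3  48.2  57.6] head 88.8 F [-0.4 -7.   6.5] w 59.9
[0.4, [0.29, -0.01, -0.02], -0.03]Traceback (most recent call last):
  File "<stdin>", line 9, in <module>
    return _quantile_unchecked(
        a, q, axis, out, overwrite_input, method, keepdims, weights)
    return _ureduce(a,
                    func=_quantile_ureduce_func,
    ...<5 lines>...
                    overwrite_input=overwrite_input,
                    method=method)
    r = func(a, **kwargs)
    result = _quantile(arr,
                       quantiles=q,
    ...<2 lines>...
                       out=out,
                       weights=wgt)
    slices_having_nans = np.isnan(arr[-1, ...])
                                  ~~~^^^^^^^^^
IndexError: index -1 is out of bounds for axis 0 with size 0
```

View pics/s4.png

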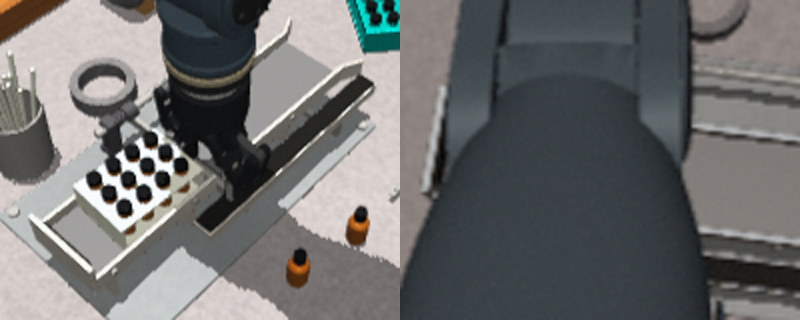

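The rack is past the slot in the side view; the top view is hidden by the arm. I'll push about 13 mm further for margin.

>>> {"fn": "step_arm", "kwargs": {
  "steps": [
    [0.4,[0.18,0,0],0],
    [0.4,[0.15,0,0],0],
    [0.4,[0,0,0],0]
  ]
}}

```text
clock: 7.08
eef_pos: [519.6, 63.2, 57.7]
tool_rot: [0.713, 0.7, 0.001, 0.023]
contact_force: [-0.1, -2.4, 4.1]
width: 59.8
```

```bash
python3 plan.py 519 60 58|head -2;  python3 - <<'E'
from h import *
g=grab('side')
for n,F in(('side',g),):
    s=F['z_map'];H,W=s.shape;u,v=np.meshgrid(np.arange(W),np.arange(H));K=F['K']
    P=np.stack([(u-K[0,2])/K[0,0]*s,-(v-K[1,2])/K[1,1]*s,-s],-1)@Rot.from_quat(F['rotation']).as_matrix().T+F['origin']
    h=cv2.cvtColor(F['color'],cv2.COLOR_BGR2HSV)
    m=(s>0)&(h[...,2]>110)&(h[...,1]<50)&(P[...,2]>86)&(P[...,2]<100)&(abs(P[...,0]-557)<50)&(P[...,1]>0)&(P[...,1]<205)
    print(n,'rack',m.sum(),np.percentile(P[m],[1,50,99],axis=0).round(1).tolist())
    m=(s>0)&(abs(P[...,0]-485)<12)&(P[...,1]>-150)&(P[...,1]<20)&(F['color'].max(2)<60)&(P[...,2]>50)&(P[...,2]<80)
    print('bar z',m.sum(),np.median(P[m][:,2]))
E
```

```text
t 7.08 pos [519.6  63.2  57.7] head 88.9 F [-0.1 -2.4  4.1] w 59.8
[0.4, [-0.08, -0.01, -0.01], -0.02]
side rack 1008 [[518.8, 74.0, 87.4], [553.3, 135.8, 91.4], [599.9, 185.6, 97.3]]
bar z 436 60.91775870572195
```

The rack's rear is at y=74, about 33 mm past the gate at y≈41. The push finger spans y 52–74, clear of the leaf. I'll back off 6 mm, then rise.

>>> {"fn": "step_arm", "kwargs": {
  "steps": [
    [0.4,[-0.15,0,0],0],
    [0.4,[0,0,0],0],
    [0.4,[0,0,-0.3],0],
    [0.4,[0,0,-0.3],0],
    [0.4,[0,0,-0.4],0]
  ]
}}

```text
clock: 7.75
eef_pos: [518.6, 58.9, 100.1]
tool_rot: [0.713, 0.701, 0.002, 0.023]
contact_force: [-0.3, 0.7, 0.7]
width: 59.8
```

>>> {"fn": "step_arm", "kwargs": {
  "steps": [
    [0.4,[-0.05,0,-0.6],0],
    [0.4,[0,0,-1],0],
    [0.4,[0,0,-1],0],
    [0.4,[-0.9,0,-0.9],0],
    [0.4,[-0.9,0,-0.5],0]
  ]
}}

```text
clock: 8.38
eef_pos: [508.2, -9.8, 268.7]
tool_rot: [0.712, 0.702, 0.0, 0.02]
contact_force: [0.8, -0.5, -0.2]
width: 59.6
```

>>> {"fn": "step_arm", "kwargs": {
  "steps": [
    [0.4,[-0.9,-0.8,-0.2],0],
    [0.4,[-0.9,-0.8,0],0],
    [0.4,[-0.9,-0.8,0],0],
    [0.4,[-0.9,0,0],0],
    [0.4,[0,0,0],0]
  ]
}}

```text
clock: 9.0
eef_pos: [404.4, -156.4, 282.2]
tool_rot: [0.712, 0.702, 0.001, 0.02]
contact_force: [-0.3, 0.2, -0.5]
width: 60.1
```

```bash
python3 plan.py 519 60 58|head -1;  python3 - <<'E'
from h import *
f=grab('top');g=grab('side')
cv2.imwrite('pics/s5.png',cv2.hconcat([cv2.resize(g['color'][90:330,170:470],(400,320),interpolation=cv2.INTER_CUBIC),cv2.resize(f['color'][110:310,200:450],(400,320),interpolation=cv2.INTER_CUBIC)]))
for n,F in(('top',f),('side',g)):
    s=F['z_map'];H,W=s.shape;u,v=np.meshgrid(np.arange(W),np.arange(H));K=F['K']
    P=np.stack([(u-K[0,2])/K[0,0]*s,-(v-K[1,2])/K[1,1]*s,-s],-1)@Rot.from_quat(F['rotation']).as_matrix().T+F['origin']
    h=cv2.cvtColor(F['color'],cv2.COLOR_BGR2HSV)
    m=(s>0)&(h[...,2]>110)&(h[...,1]<50)&(P[...,2]>86)&(P[...,2]<100)&(abs(P[...,0]-557)<50)&(P[...,1]>0)&(P[...,1]<205)
    if m.sum(): print(n,'rack',m.sum(),np.percentile(P[m],[1,50,99],axis=0).round(1).tolist())
    m=(s>0)&(abs(P[...,0]-485)<14)&(P[...,1]>-170)&(P[...,1]<90)&(F['color'].max(2)<60)&(P[...,2]>50)&(P[...,2]<110)
    if m.sum(): print('bar z',m.sum(),np.median(P[m][:,2]))
E
```

```text
t 9.0 pos [ 404.4 -156.4  282.2] head 89.1 F [-0.3  0.2 -0.5] w 60.1
top rack 768 [[519.3, 75.8, 87.9], [554.5, 130.6, 92.1], [599.6, 186.2, 96.8]]
bar z 722 97.90343494038626
side rack 991 [[518.6, 74.0, 88.3], [553.0, 134.3, 91.4], [600.2, 185.3, 95.6]]
bar z 787 97.66159827755189
```

View pics/s5.png

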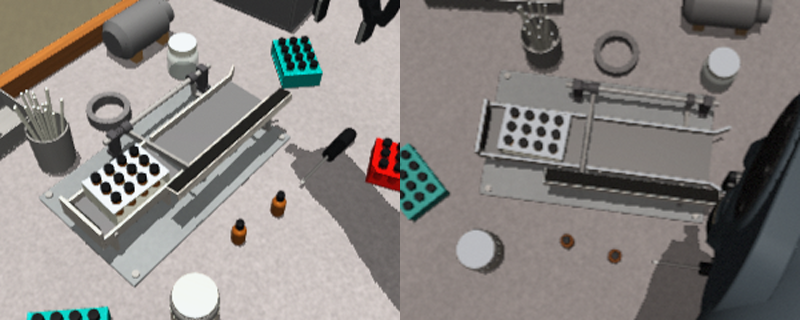

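Both views show the rack flat in the bay (right panel, 500–572) and the gate leaf up behind it at x≈588. The bar is back at 98 mm, and the bystanders appear to be where they were. Handing in.

```bash
python3 -c "
from bench import workorder; print(workorder.close_job())"
```

```text
the job is handed in; nothing more can be done
None
```

The rack is stowed in the bay with the gate up behind it, and I handed the job in at about 9 s of the 35 s allowed. One fingertip held the bar down at about 61–62 mm while the other pushed the rack along the lane. I then backed off and rose, so the bar sprang up.

Last checks, from both cameras:
- **Rack:** it lies flat in the bay, with its rear about 33 mm past the gate.
- **Gate:** the bar is back at 98 mm, its closed height, and the leaf is up.
- **Bystanders:** they looked unmoved by eye; I did not measure them.
- **Forces:** the wrist read no more than about 11 N at any check, and about 0 at the end, with the gripper clear of everything.
- **Departures:** the tool tilted to about 2.6° during the push, with no visible effect. The top view was blocked by the arm late in the push, so I checked the rack from the side view alone before releasing the bar.

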